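Free and set the extraction damper of a dental bench

TASK

Somebody has parked the ear defenders over the blue lever of the dust-extraction damper. Hang them by their headband over the bare stretch of the bench rail, then turn the blue lever to line up with the green set mark on its scale and let go. Leave the set mark, the black-gripped lever and the bottle, model and bowl as they are.

Things in the scene. Friction and masses are not known exactly. Their poses are not given: they have to be found in the camera images.
- muffs: Ear defenders, 0.24 kg, rigid, loose: two orange cups with black cushions under a stiff black arched headband, 169 mm tall, 194 mm across. They stand upright on their cups, one cup each side of the blue lever. Origin: centre of the underside. x from cup to cup, y along the band's width, z up. Cups 90 mm tall, 66 mm wide in y; gap between the cushions 90 mm in x.
- muffs_crown (a point): Underside of the headband at its very top, in the middle, 155 mm above the bottoms of the cups; same axes as muffs. The band is 26 mm wide in y (pinch it across this width from above) and 14 mm thick, so its top is 14 mm above this point; flat for 25 mm in x, then falling away as a half circle of 70 mm inner radius.
- rail: Bench rail, fixed: a level steel bar along y, 300 mm long, 16 mm diameter, axis 167 mm above the bench, on two posts (at y = -150 and +150 mm; blue caps 26 mm diameter reach 10 mm above the bar axis). A blue cradle with two handpieces is clamped on it from y = 60 to 134 mm, x = -85 to 50 mm, top 202 mm above the bench. Origin: on the bench under the middle of the bar.
- rail_free (a point): Point on the axis of the rail's bar, at the middle of its bare stretch, which runs 90 mm either way along y (towards -y a post, towards +y the cradle). y along the bar, x level across it, z up. Under the bare stretch there is only bench.
- blue_axis (a point): Point on the upright turning axis of the blue lever at the lever's mid height, 89 mm above the bench; axes of the fixed manifold, z up. Below the lever: a silver scale disc (radius 60, top at 75 mm) and a grey pipe along x (50 mm diameter, top at 60 mm) from an elbow at x = -125 mm to a 60 mm header at x = 120 mm. The second, like damper is 140 mm away towards -y.
- blue_grip (a point): Middle of the lever's blue grip, 105 mm from the turning axis, 89 mm above the bench. Grip 72 mm long (68 to 140 mm from the axis), 16 mm wide, 15 mm high. Its y axis points outward along the lever. It takes about 3 N at the grip to turn and stays where it is left.
- blue_lever (a joint): Angle of the blue lever, rad: 0 closed (pointing along +y of blue_axis) to 1.571 fully open (along -x, over the pipe), growing anticlockwise seen from above.
- mark_tip (a point): The green set mark, a clip 12 mm wide on the edge of the blue lever's scale disc, sticking out to 78 mm from the turning axis, top 80 mm above the bench, below the lever; this point is on its top, 70 mm from the axis. Its y axis points outward from the turning axis. Stiff: it stays put.
- set_mark (a joint): Angle of the green set mark about the same axis and from the same zero as blue_lever, rad: when the two values agree the lever lies straight over the mark.
- black_grip (a point): Middle of the black grip of the second damper's lever (same sizes as the blue one), to be left as it is. It points forward, roughly along -x of blue_axis.
- bottle: Amber bottle, 60 mm diameter, 145 mm tall, standing; origin at the centre of its underside.
- model: Dental model: white arch on a round green base, 86 mm diameter, 45 mm tall; origin at the centre of its underside.
- bowl: Green mixing bowl, 110 mm diameter at the rim, 65 mm tall; origin at the centre of its underside.
Mind the look-alikes: they are no part of the job. Several things look just like the muffs: the one meant starts nearest to the robot's base.

How it is judged:
By the outcome, as a careful person would: the job done as asked, in the order asked, and still so for the second after the job is handed in, with the robot touching nothing.
It also fails if it takes over 67 s, if anything falls off the work surface, if the arm or the gripper's body presses on something with over 40 N, if the wrist force passes 120 N, or if a joint passes its speed limit or range.

ROBOT

A 7-joint arm with a two-finger parallel gripper is mounted at the origin on the work surface. World frame = base frame: x ahead of the robot, y to its left, z up, the work surface at z = 0. Lengths are in m, angles in rad, forces in N, time in s.
With the tool pointing down it reaches from about 0.4 to 0.875 m from the base axis. Payload 6.5 kg.
Tool frame: the origin (TCP) lies between the finger pads; the fingertips stand 19 mm ahead of it and the grasp point (between the pads) is the TCP; z points along the fingers, y is the line along which they close (so a half turn about z gives the same grasp; the last joint's range is limited). The gripper opens to 85 mm and grips with 20 to 120 N. Pads are 22 mm wide; open, the fingers measure 114 mm over their backs; the gripper's body (76 mm by 85 mm) begins 54 mm behind the grasp point. The pads swing forward as they close: fully open they stand 13 mm farther back than shut.
Start: joints at [-1.338, 0.536, -0.004, 1.538, 0.003, 1.067, -0.071], TCP at [0.191, 0.621, 0.25] pointing down, gripper open.
Joint ranges: [-2.7, 2.7], [-0.37, 2.16], [-1.27, 1.26], [0.24, 2.4], [-1.31, 4.45], [0.19, 1.91], [-2.76, 2.76]. Speed limits (rad/s): [2.39, 2.39, 3.14, 3.14, 3.14, 3.14, 3.14].

INTERFACE

Orientations are given as a unit quaternion [w, x, y, z].
In Python, from plant import bot, get_image, calibration gives the robot as it stands.
- The arm moves only by the shell command python3 -m crank 'ROWS' [FORCE]. ROWS is JSON, a list that holds one entry, the list of rows, each a list of 7 numbers: the shift along the tool's x, y, z in units of 30 mm (1.0 is 30 mm), then the turn, a rotation vector about the tool's x, y, z in units of 8 degrees (1.0 is 8 degrees), then the closure, from 0 (fully open) to 1 (shut). In form: [[[x, y, z, rx, ry, rz, hand], ...]]. A call has exactly 8 rows; each row shifts and turns the commanded pose from where the row before left it, along the tool's axes as they then stand; what a row does not reach is not made up. A row lasts 1/10 s, in which the tool goes at most 50 mm and 8.59 degrees, less where a joint would pass 70% of its speed; a pose out of reach is approached as far as the arm can. A call is refused whole if a number of a shift passes 1 or a number of a turn 1, either way. A call with a gripper value outside its range is refused whole. The fingers move at their own pace and stop on an object; FORCE is the grip in N (left out, the last holds). Time passes only in rows, so rows that do not move let the fingers close, or fill a call up. It gives the time, the measured TCP pose, the force, the opening and the grip force at its end, in the units of the state.
- bot.read_state(): the state, without advancing time (a new reading comes with each control period).
- get_image(name): name is "scene" or "top" or "wrist"; returns the picture (480x640x3 uint8, red, green, blue); there is no depth.
- calibration(name): a dict with "mtx" (3x3 intrinsics, pixels), "R" (3x3) and "t" (3): a world point X has camera coordinates R X + t; the wrist camera has in their place "hand_eye" (4x4, takes a point from camera to tool coordinates, whose origin is the TCP and whose axes are the flange's). Camera axes: x right, y down, z forward; pixel columns grow to the right and rows downward; lengths in m; the calibration is good to about 2 mm. A picture is of the moment at which its call begins: read the wrist's pose just before it. calibration takes no time and is no camera call.
- bot.hand_in(): hands the job in; it is judged then, once.
The state is a dict: "clock": time; "qpos": joint angles; "joint_vel": joint speeds; "joint_torque": joint torques, N m; "tcp_pos": TCP position; "ee_rot": TCP orientation; "wrist_force": force on the tool from outside, world axes, zero at the start; "ft_torque": the same for the moment, N m; "opening": opening from 0.0 (shut) to 1.0 (fully open); "grasp_force": force on a finger pad.
Only numpy, scipy, OpenCV 4.12 (cv2) and the standard library are available. Lean on these libraries where they do the work, as an engineer would, in place of code of your own. Each camera call takes 0.05 s, during which the arm holds its last target. There are 200 camera calls.

## Working session

There is one attempt and no reset: what is moved stays moved. The work goes in short steps, Python scripts to look and compute and a shell command to move; the robot and the scene stay as the last step left them, time stands still between calls to the robot, and variables do not carry over. Pictures are saved under pics/ and viewed, at most 10 in all, crops included, and the job is handed in when it is done.

```bash
mkdir -p pics; ls
python3 - <<'E'
from plant import bot,get_image,calibration
import cv2,numpy as np
s=bot.read_state();print(s)
for n in("scene","top"):
    cv2.imwrite(f"pics/{n}0.png",get_image(n)[:,:,::-1]);c=calibration(n);print(n,c)
print(calibration("wrist"))
E
```

```text
pics
{'clock': 0.0, 'qpos': array([-1.338221  ,  0.5371562 , -0.00444688,  1.53889543,  0.00262338,
        1.06728204, -0.07117757]), 'joint_vel': array([-6.81928821e-04, -3.49924599e-04, -1.32264512e-03, -1.55307854e-03,
        6.30225819e-05, -2.01630788e-03,  8.71984039e-04]), 'joint_torque': array([ 2.38924322e-04, -5.83415115e+01,  1.04845539e+00, -2.59101713e+01,
        1.22899088e-02,  9.40653932e-03,  2.80872115e-05]), 'tcp_pos': array([0.19116642, 0.62061963, 0.24941075]), 'ee_rot': array([-5.76885797e-05,  1.48776803e-01,  9.88870421e-01, -8.65757835e-04]), 'wrist_force': array([-0.26445869,  0.09294095,  0.36876626]), 'ft_torque': array([-0.0055018 , -0.00779061, -0.01260027]), 'grasp_force': 0.0, 'opening': 1.0026138191286964}
scene {'mtx': array([[464.20097644,   0.        , 314.64209569],
       [  0.        , 464.20097644, 241.40909889],
       [  0.        ,   0.        ,   1.        ]]), 'R': array([[-0.70911985,  0.7049659 , -0.01311924],
       [ 0.43007735,  0.4177174 , -0.80034096],
       [-0.55873295, -0.57317995, -0.59940156]]), 't': array([ 0.47884353, -0.
[... 212 characters left out ...]
3515, -0.99950441,  0.02690887],
       [-0.98711252, -0.02040576, -0.15872138],
       [ 0.15919181, -0.02396935, -0.98695665]]), 't': array([-0.15627545,  0.57138104,  1.28331951])}
{'mtx': array([[348.93061608,   0.        , 316.44567891],
       [  0.        , 348.93061608, 241.97978767],
       [  0.        ,   0.        ,   1.        ]]), 'hand_eye': array([[ 1.05942379e-03, -9.47189392e-01, -3.20672937e-01,
         8.23412847e-02],
       [ 9.99999392e-01,  1.10195480e-03,  4.88449353e-05,
         6.02821442e-04],
       [ 3.07101677e-04, -3.20672794e-01,  9.47189984e-01,
        -1.24272465e-01],
       [ 0.00000000e+00,  0.00000000e+00,  0.00000000e+00,
         1.00000000e+00]])}
```

View pics/scene0.png

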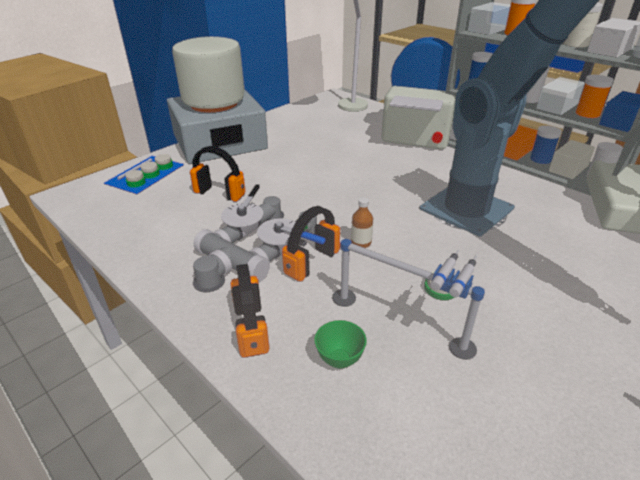

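View pics/top0.png

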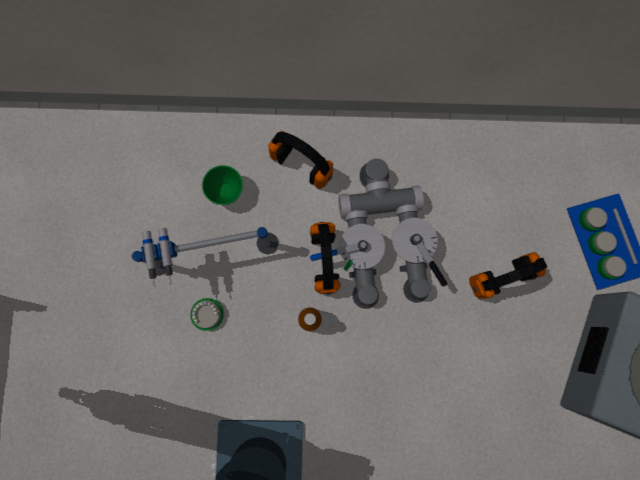

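Candidates for the muffs, in top-image pixels: A (325,257) astride the blue lever, B (300,158) beside the bowl, C (508,276) right of the black lever. A is over the blue lever and nearest the base (base ≈(260,460)), so I'll check it in one crop.

```bash
cat > h.py <<'E'
import numpy as np
from plant import calibration
def px2w(n,u,v,z):
    c=calibration(n);R,t=np.array(c["R"]),np.array(c["t"])
    d=R.T@np.linalg.solve(c["mtx"],[u,v,1.]);o=-R.T@t
    return o+d*(z-o[2])/d[2]
def w2px(n,X):
    c=calibration(n);p=c["mtx"]@(c["R"]@np.array(X)+c["t"]);return p[:2]/p[2]
E
python3 - <<'E'
import cv2;from h import *
im=cv2.imread("pics/top0.png")
cv2.imwrite("pics/crop1.png",cv2.resize(im[200:340,240:440],None,fx=4,fy=4,interpolation=cv2.INTER_CUBIC))
for n,u,v,z in[("A",325,255,.169),("B",303,150,.169),("C",510,275,.169),("cap-",262,232,.177),("cap+",138,256,.177),("axis",363,246,.1),("bottle",310,319,.145),("mark",348,265,.08)]:
    print(n,px2w("top",u,v,z).round(3))
E
```

```text
A [ 0.519 -0.155  0.169]
B [ 0.781 -0.097  0.169]
C [ 0.479 -0.602  0.169]
cap- [ 0.571 -0.003  0.177]
cap+ [0.507 0.287 0.177]
axis [ 0.553 -0.254  0.1  ]
bottle [ 0.367 -0.122  0.145]
mark [ 0.506 -0.218  0.08 ]
```

View pics/crop1.png

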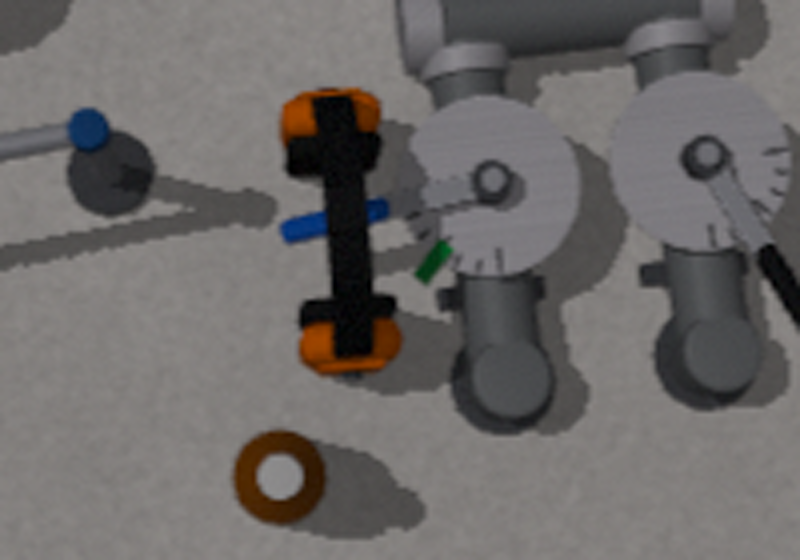

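Crop: A is confirmed astride the blue lever, with the band from (335,97) to (355,355), hub (492,182), lever grip (290,230)–(385,208), mark (432,262), all in 4× crop pixels.

```bash
cat >> h.py <<'E'
from scipy.spatial.transform import Rotation as Ro
from plant import bot
def pose():
    s=bot.read_state();q=s["ee_rot"];return s,np.array(s["tcp_pos"]),Ro.from_quat([q[1],q[2],q[3],q[0]])
def delta(p,az):
    """shift in the goal's tool axes, and turn, in units; az=azimuth of tool y, tool down"""
    s,x,R=pose();a=np.radians(az)
    G=Ro.from_matrix(np.array([[np.sin(a),np.cos(a),0],[-np.cos(a),np.sin(a),0],[0,0,-1]]).T@np.eye(3)) if 0 else Ro.from_matrix(np.column_stack([[-np.sin(a),np.cos(a),0],[np.cos(a),np.sin(a),0],[0,0,-1]]))
    d=np.array(p)-x
    print("clock",s["clock"],"tcp",x.round(4),"shift now-axes",(R.inv().apply(d)/.03).round(2),"goal-axes",(G.inv().apply(d)/.03).round(2),"turn",((R.inv()*G).as_rotvec(degrees=True)/8).round(2))
E
sed -i 's/G=.* if 0 else /G=/' h.py
python3 - <<'E'
from h import *
f=lambda x,y,z:px2w("top",240+x/4,200+y/4,z)
lo,hi=f(352,335,.1),f(335,105,.1);d=hi-lo
print("muff yaw",np.degrees(np.arctan2(d[1],d[0])),"mid",(lo+hi)/2, "len",np.hypot(*d[:2]))
c1,c2=f(330,105,.09),f(350,350,.09);print(c1,c2,(c1+c2)/2,np.linalg.norm(c1-c2))
print("crown",f(348,228,.169))
ax=f(492,182,.105);print("ax",ax)
for n,x,y,z in[("g1",290,231,.097),("g2",385,208,.097),("mark",432,262,.08)]:
    p=f(x,y,z)-ax;print(n,p,np.hypot(*p[:2]),np.degrees(np.arctan2(p[1],p[0])))
delta([.52,-.155,.33],94)
delta([.545,.105,.33],94)
E
```

```text
muff yaw 5.027708071143685 mid [ 0.52886325 -0.15985883  0.1       ] len 0.14767843217955565
[ 0.60425269 -0.15046923  0.09      ] [ 0.44652486 -0.16560903  0.09      ] [ 0.52538877 -0.15803913  0.09      ] 0.1584527764787958
crown [ 0.51433286 -0.16016669  0.169     ]
ax [ 0.55378042 -0.25389005  0.105     ]
g1 [-0.03291737  0.12779816 -0.008     ] 0.13196939723532233 104.44389372659327
g2 [-0.01694835  0.06748889 -0.008     ] 0.06958445503121005 104.09705831998541
mark [-0.04908976  0.03581545 -0.025     ] 0.06076635990596905 143.8858427787073
clock 0.1 tcp [0.1912 0.6207 0.2495] shift now-axes [-18.08 -21.49  -2.65] goal-axes [ -9.13 -26.56  -2.68] turn [-0.01 -0.   -2.64]
clock 0.1 tcp [0.1912 0.6207 0.2495] shift now-axes [-16.33 -12.96  -2.66] goal-axes [-10.57 -17.97  -2.68] turn [-0.01 -0.   -2.64]
```

```bash
python3 -m crank '[[[-0.9,-0.7,-0.35,0,0,-0.34,0],[-0.9,-0.7,-0.35,0,0,-0.34,0],[-0.9,-0.7,-0.35,0,0,-0.34,0],[-0.9,-0.7,-0.35,0,0,-0.34,0],[-0.9,-0.7,-0.35,0,0,-0.34,0],[-0.9,-0.7,-0.35,0,0,-0.34,0],[-0.9,-0.7,-0.35,0,0,-0.34,0],[-0.9,-0.7,-0.35,0,0,-0.34,0]]]'
python3 -c "
from h import *
delta([.525,-.158,.33],95)"
```

```text
clock: 0.9
tcp_pos: [0.3828, 0.4259, 0.3345]
ee_rot: [-0.0, -0.041, 0.999, -0.0]
wrist_force: [-0.3, 0.8, -0.4]
opening: 0.999
grasp_force: 0.0
clock 0.9 tcp [0.3828 0.4259 0.3345] shift now-axes [ -3.11 -19.79   0.16] goal-axes [ -3.02 -19.8    0.15] turn [-0.   -0.   -0.03]
```

```bash
python3 -m crank '[[[-0.38,-1,0,0,0,0,0],[-0.38,-1,0,0,0,0,0],[-0.38,-1,0,0,0,0,0],[-0.38,-1,0,0,0,0,0],[-0.38,-1,0,0,0,0,0],[-0.38,-1,0,0,0,0,0],[-0.38,-1,0,0,0,0,0],[-0.38,-1,0,0,0,0,0]]]' >/dev/null
python3 -m crank '[[[0,-1,0,0,0,0,0],[0,-1,0,0,0,0,0],[0,-1,0,0,0,0,0],[0,-1,0,0,0,0,0],[0,-1,0,0,0,0,0],[0,-1,0,0,0,0,0],[0,-1,0,0,0,0,0],[0,-1,0,0,0,0,0]]]' >/dev/null
python3 -m crank '[[[0,-1,0,0,0,0,0],[0,-1,0,0,0,0,0],[0,-1,0,0,0,0,0],[0,-0.7,0,0,0,0,0],[0,0,0,0,0,0,0],[0,0,0,0,0,0,0],[0,0,0,0,0,0,0],[0,0,0,0,0,0,0]]]'
python3 - <<'E'
from h import *
from plant import get_image
import cv2
delta([.525,-.158,.33],95)
cv2.imwrite("pics/w1.png",get_image("wrist")[:,:,::-1])
E
```

```text
clock: 3.3
tcp_pos: [0.5209, -0.1531, 0.3342]
ee_rot: [-0.0, -0.042, 0.999, 0.0]
wrist_force: [-0.2, -0.4, -0.1]
opening: 1.0
grasp_force: 0.0
clock 3.3 tcp [ 0.5209 -0.1531  0.3342] shift now-axes [-0.12 -0.17  0.14] goal-axes [-0.12 -0.18  0.14] turn [ 0.   -0.   -0.03]
```

View pics/w1.png

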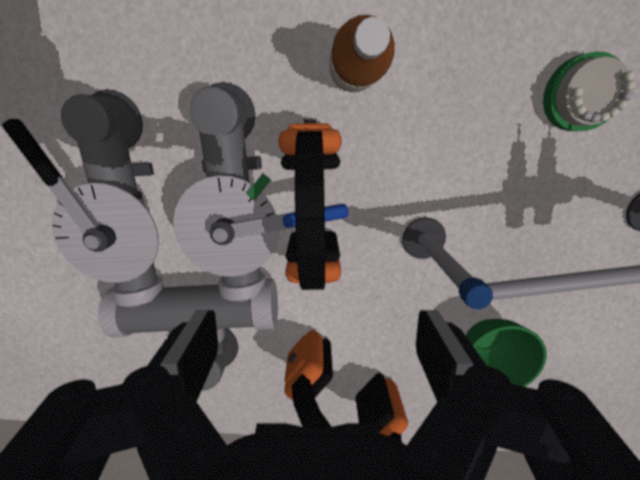

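```bash
cat >> h.py <<'E'
def wr(u,v,z,T=None):
    c=calibration("wrist");H=np.array(c["hand_eye"]);s,x,R=pose() if T is None else T
    d=R.apply(H[:3,:3]@np.linalg.solve(c["mtx"],[u,v,1.]));o=x+R.apply(H[:3,3])
    return o+d*(z-o[2])/d[2]
E
python3 - <<'E'
from h import *
import cv2
im=cv2.imread("pics/w1.png").astype(int)
for v in (165,175,185,195,205,215,225):
    u=np.where(im[v,270:350].max(1)<45)[0]+270
    if len(u):
        a,b=wr(u[0]-.5,v,.169),wr(u[-1]+.5,v,.169);print(v,u[0],u[-1],((a+b)/2).round(4),(a-b)[:2].round(4))
ax=wr(221,232,.105);print("ax",ax)
for n,u,v,z in[("g1",347,211,.097),("g2",285,219,.097),("mark",259,187,.08)]:
    p=wr(u,v,z)-ax;print(n,p,np.hypot(*p[:2]),np.degrees(np.arctan2(p[1],p[0])))
c1,c2=wr(310,137,.09),wr(313,272,.09);d=c2-c1
print(c1,c2,(c1+c2)/2,np.linalg.norm(d),np.degrees(np.arctan2(d[1],d[0])))
print("cap",wr(477,289,.177),"bar",wr(640,276,.17))
E
```

```text
165 283 337 [ 0.4711 -0.1621  0.169 ] [ 0.0038 -0.0447]
175 296 322 [ 0.4792 -0.1623  0.169 ] [ 0.0019 -0.0221]
185 295 322 [ 0.4875 -0.1621  0.169 ] [ 0.0019 -0.0232]
195 296 322 [ 0.4958 -0.1611  0.169 ] [ 0.0019 -0.0225]
205 296 323 [ 0.5043 -0.16    0.169 ] [ 0.002  -0.0236]
215 296 323 [ 0.5129 -0.1593  0.169 ] [ 0.002  -0.0238]
225 296 323 [ 0.5218 -0.1586  0.169 ] [ 0.002 -0.024]
ax [ 0.55559198 -0.25121335  0.105     ]
g1 [-0.03197285  0.13133651 -0.008     ] 0.13517227216745908 103.68206981371922
g2 [-0.01769537  0.06621139 -0.008     ] 0.06853520670388293 104.96292066641011
mark [-0.04656932  0.03487351 -0.025     ] 0.05817957987181474 143.1722336373621
[ 0.45209171 -0.16499877  0.09      ] [ 0.59990566 -0.14999138  0.09      ] [ 0.52599869 -0.15749507  0.09      ] 0.1485738326835938 5.79731492419551
cap [ 0.56612339 -0.00506731  0.177     ] bar [0.54418496 0.14246738 0.17      ]
```

```bash
python3 -m crank '[[[-0.12,-0.17,0.5,0,0,0,0],[0,0,0.9,0,0,0,0],[0,0,0.9,0,0,0,0],[0,0,0.9,0,0,0,0],[0,0,0.9,0,0,0,0],[0,0,0.7,0,0,0,0],[0,0,0.54,0,0,0,0],[0,0,0,0,0,0,0]]]' 60
python3 -c "
from h import *
delta([.525,-.158,.174],95)"
```

```text
clock: 4.15
tcp_pos: [0.5229, -0.1587, 0.1711]
ee_rot: [-0.003, -0.041, 0.999, 0.0]
wrist_force: [-0.6, 0.5, 0.4]
opening: 0.998
grasp_force: 0.0
clock 4.15 tcp [ 0.5229 -0.1587  0.1711] shift now-axes [-0.07  0.02 -0.1 ] goal-axes [-0.07  0.02 -0.1 ] turn [ 0.01 -0.04 -0.04]
```

Close, rising 3 mm first.

```bash
python3 -m crank '[[[-0.07,0,-0.08,0,0,0,0],[0,0,0,0,0,0,0.5],[0,0,0,0,0,0,1],[0,0,0,0,0,0,1],[0,0,0,0,0,0,1],[0,0,0,0,0,0,1],[0,0,0,0,0,0,1],[0,0,0,0,0,0,1]]]' 60
python3 -c "
from h import *
delta([.525,-.158,.174],95)"
```

```text
clock: 4.95
tcp_pos: [0.5273, -0.159, 0.1771]
ee_rot: [0.0, -0.041, 0.999, 0.0]
wrist_force: [-0.9, 1.2, 5.4]
opening: 0.294
grasp_force: 59.7
clock 4.95 tcp [ 0.5273 -0.159   0.1771] shift now-axes [0.07 0.04 0.1 ] goal-axes [0.07 0.04 0.1 ] turn [ 0.    0.01 -0.04]
```

```bash
python3 -m crank '[[[0,0,-0.3,0,0,0,1],[0,0,-0.5,0,0,0,1],[0,0,-0.6,0,0,0,1],[0,0,-0.7,0,0,0,1],[0,0,-0.7,0,0,0,1],[0,0,-0.7,0,0,0,1],[0,0,-0.5,0,0,0,1],[0,0,0,0,0,0,1]]]' 80
python3 - <<'E'
from h import *
from plant import get_image
import cv2
cv2.imwrite("pics/s2.png",get_image("scene")[100:400,150:550,::-1])
# rail via top & wrist estimates
a=np.array([.5685,-.004]);b=np.array([.507,.287]);d=(b-a)/np.linalg.norm(b-a);print(np.degrees(np.arctan2(d[1],d[0])),a+d*.115)
delta([*(a+d*.115),.29],102)
E
```

```text
clock: 5.75
tcp_pos: [0.5277, -0.1595, 0.2984]
ee_rot: [0.002, -0.04, 0.999, -0.0]
wrist_force: [1.1, -0.5, -1.7]
opening: 0.274
grasp_force: 78.7
101.93330409255009 [0.54472111 0.10851473]
clock 5.8 tcp [ 0.527  -0.1592  0.297 ] shift now-axes [-1.31  8.85  0.23] goal-axes [-2.43  8.61  0.23] turn [-0.    0.01 -0.92]
```

View pics/s2.png

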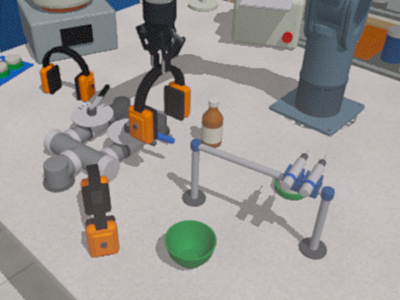

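```bash
python3 -m crank '[[[0,0,-0.8,0,0,0,1],[0,0,-0.9,0,0,0,1],[0,0.4,-0.9,0,0,0,1],[-0.2,0.8,-0.4,0,0,0,1],[-0.2,0.9,0,0,0,-0.2,1],[-0.2,0.9,0,0,0,-0.3,1],[-0.2,0.9,0,0,0,-0.3,1],[-0.2,0.9,0,0,0,-0.12,1]]]' >/dev/null
python3 -m crank '[[[-0.2,0.9,0,0,0,0,1],[-0.2,0.9,0,0,0,0,1],[-0.2,0.8,0,0,0,0,1],[-0.2,0.7,0,0,0,0,1],[-0.2,0.5,0,0,0,0,1],[0,0.3,0,0,0,0,1],[0,0,0,0,0,0,1],[0,0,0,0,0,0,1]]]'
python3 - <<'E'
from h import *
from plant import get_image
import cv2
delta([.5447,.1085,.29],102)
cv2.imwrite("pics/t3.png",cv2.resize(get_image("top")[160:320,110:310,::-1],None,fx=3.75,fy=3.75,interpolation=cv2.INTER_CUBIC))
E
```

```text
clock: 7.4
tcp_pos: [0.5431, 0.1127, 0.3862]
ee_rot: [-0.0, -0.104, 0.995, -0.0]
wrist_force: [0.0, -0.0, -2.8]
opening: 0.277
grasp_force: 79.2
clock 7.4 tcp [0.5431 0.1127 0.3862] shift now-axes [-0.02 -0.15  3.21] goal-axes [-0.02 -0.15  3.21] turn [-0.01 -0.   -0.01]
```

View pics/t3.png

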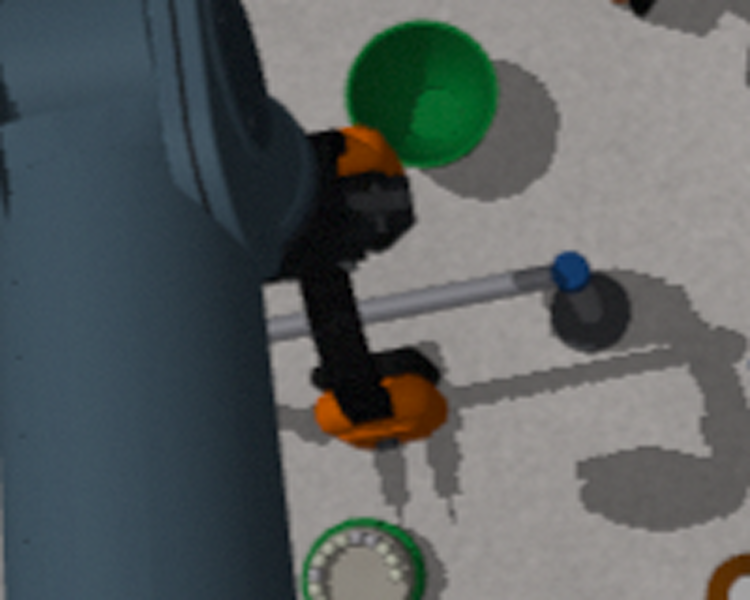

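Run:
```python
from h import *
ci=lambda u,v,z:px2w("top",110+u/3.75,160+v/3.75,z)
bowl=[ci(*p,.065) for p in((347,90),(497,90),(422,21),(422,166))];model=ci(362,590,.0)
mod=px2w("top",206,314,.03)
print(np.array(bowl).round(3));print(mod)
cap=ci(571,270,.177);bar=[ci(275,328,.175),ci(500,287,.175)];print(cap,bar)
d=bar[0]-bar[1];print(np.degrees(np.arctan2(d[1],d[0])))
B=np.mean(bowl,0)
y=np.array([-.2065,.978]);x=np.array([.978,.2065])
for n,P in(("bowl",B),("model",mod)):
    r=P[:2]-[.5447,.1085];print(n,"in muffs frame",r@x,r@y)
```

```text
[[0.716 0.169 0.065]
 [0.719 0.063 0.065]
 [0.768 0.119 0.065]
 [0.662 0.114 0.065]]
[0.37557275 0.14905366 0.03      ]
[ 0.57058434 -0.00382461  0.177     ] [array([0.52965104, 0.18220211, 0.175     ]), array([0.55896544, 0.04116982, 0.175     ])]
101.74207138052587
bowl in muffs frame 0.169551956855067 -0.027878961393998685
model in muffs frame -0.15703212187557986 0.07458625548110978
```

```bash
python3 -m crank '[[[-0.03,-0.13,0.5,0,0,0,1],[0,0,0.8,0,0,0,1],[0,0,0.9,0,0,0,1],[0,0,0.9,0,0,0,1],[0,0,0.9,0,0,0,1],[0,0,0.8,0,0,0,1],[0,0,0.7,0,0,0,1],[0,0,0.3,0,0,0,1]]]'
python3 -m crank '[[[0,0,0.2,0,0,0,1],[0,0,0.1,0,0,0,1],[0,0,0,0,0,0,1],[0,0,0,0,0,0,1],[0,0,0,0,0,0,1],[0,0,0,0,0,0,1],[0,0,0,0,0,0,1],[0,0,0,0,0,0,1]]]'
python3 - <<'E'
from h import *
from plant import get_image
import cv2
delta([.5447,.1085,.198],102)
cv2.imwrite("pics/s4.png",cv2.resize(get_image("scene")[180:370,300:520,::-1],None,fx=3,fy=3,interpolation=cv2.INTER_CUBIC))
E
```

```text
clock: 8.25
tcp_pos: [0.5439, 0.1088, 0.2107]
ee_rot: [-0.001, -0.104, 0.995, -0.001]
wrist_force: [-0.7, -0.3, -3.0]
opening: 0.274
grasp_force: 79.1
clock: 9.05
tcp_pos: [0.5449, 0.1104, 0.2036]
ee_rot: [0.0, -0.105, 0.995, 0.0]
wrist_force: [-0.2, -0.2, -2.9]
opening: 0.277
grasp_force: 79.1
clock 9.05 tcp [0.5449 0.1104 0.2036] shift now-axes [ 0.02 -0.06  0.19] goal-axes [ 0.02 -0.06  0.19] turn [0. 0. 0.]
```

View pics/s4.png

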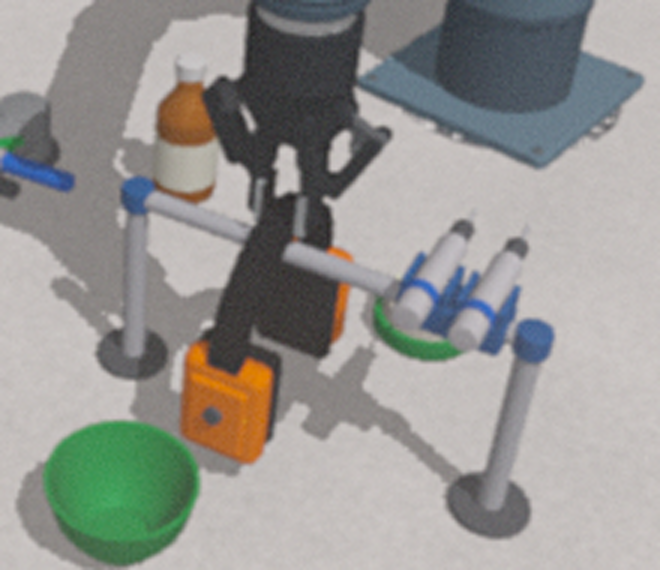

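The band straddles the bar (crop ~(290,245)), clear of the post and the cradle. I'll ease it down until the bar takes the weight.

```bash
python3 -m crank '[[[0,0,0.1,0,0,0,1],[0,0,0,0,0,0,1],[0,0,0.07,0,0,0,1],[0,0,0,0,0,0,1],[0,0,0,0,0,0,1],[0,0,0,0,0,0,1],[0,0,0,0,0,0,1],[0,0,0,0,0,0,1]]]'
```

```text
clock: 9.9
tcp_pos: [0.5449, 0.1104, 0.1985]
ee_rot: [0.0, -0.105, 0.995, 0.0]
wrist_force: [-0.4, 0.5, -1.7]
opening: 0.275
grasp_force: 79.2
```

```bash
python3 -m crank '[[[0,0,0.05,0,0,0,1],[0,0,0,0,0,0,1],[0,0,0.03,0,0,0,1],[0,0,0,0,0,0,1],[0,0,0,0,0,0,1],[0,0,0,0,0,0,1],[0,0,0,0,0,0,1],[0,0,0,0,0,0,1]]]'
```

```text
clock: 10.7
tcp_pos: [0.5451, 0.1104, 0.197]
ee_rot: [0.0, -0.105, 0.995, 0.0]
wrist_force: [-2.1, -0.9, 7.7]
opening: 0.276
grasp_force: 80.4
```

```bash
python3 -m crank '[[[0,0,0,0,0,0,0.7],[0,0,0,0,0,0,0.66],[0,0,0,0,0,0,0.62],[0,0,0,0,0,0,0.58],[0,0,0,0,0,0,0.54],[0,0,0,0,0,0,0.5],[0,0,0,0,0,0,0.46],[0,0,0,0,0,0,0.42]]]'
python3 -m crank '[[[0,0,0,0,0,0,0.42],[0,0,-0.2,0,0,0,0.42],[0,0,-0.4,0,0,0,0.42],[0,0,-0.6,0,0,0,0.42],[0,0,-0.8,0,0,0,0.42],[0,0,-0.9,0,0,0,0.42],[0,0,-0.9,0,0,0,0.42],[0,0,-0.7,0,0,0,0.42]]]'
python3 - <<'E'
from h import *
from plant import get_image
import cv2
cv2.imwrite("pics/s5.png",cv2.resize(get_image("scene")[140:370,220:520,::-1],None,fx=2.5,fy=2.5,interpolation=cv2.INTER_CUBIC))
ax=np.array([.555,-.2525]);a=np.radians(104.3);g=ax+.105*np.array([np.cos(a),np.sin(a)]);print(g)
delta([*g,.3],14.3)
E
```

```text
clock: 11.5
tcp_pos: [0.5449, 0.1104, 0.196]
ee_rot: [-0.0, -0.105, 0.995, -0.0]
wrist_force: [0.7, -0.2, -0.1]
opening: 0.58
grasp_force: 0.0
clock: 12.3
tcp_pos: [0.5454, 0.1104, 0.334]
ee_rot: [0.001, -0.104, 0.995, 0.0]
wrist_force: [0.0, -0.4, 0.2]
opening: 0.574
grasp_force: 0.0
[ 0.5290651  -0.15075335]
clock 12.35 tcp [0.5469 0.1106 0.3372] shift now-axes [ 2.4  -8.4   1.22] goal-axes [-8.3  -2.73  1.24] turn [ 0.05  0.04 10.96]
```

View pics/s5.png

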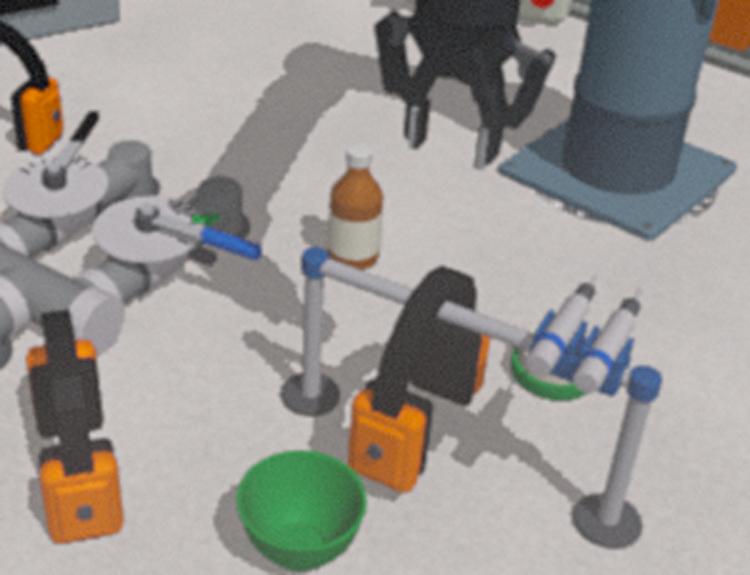

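Muffs hang on the bar at (440,310), let go, level and clear. Lever grip at (230,243), set mark at (205,218). Now the lever.

```bash
python3 -m crank '[[[0.3,-1,0,0,0,0,0.2],[0.3,-1,0,0,0,0,0.2],[0.3,-1,0,0,0,0,0.2],[0.3,-1,0,0,0,0,0.2],[0.3,-1,0,0,0,0,0.2],[0.3,-1,0,0,0,0,0.2],[0.3,-1,0,0,0,0,0.2],[0.3,-1,0,0,0,0,0.2]]]' 40 >/dev/null
python3 -m crank '[[[0,0,0,0,0,1,0.2],[0,0,0,0,0,1,0.2],[0,0,0,0,0,1,0.2],[0,0,0,0,0,1,0.2],[0,0,0,0,0,1,0.2],[0,0,0,0,0,1,0.2],[0,0,0,0,0,1,0.2],[0,0,0,0,0,1,0.2]]]' >/dev/null
python3 -m crank '[[[0,0,0,0,0,1,0.2],[0,0,0,0,0,1,0.2],[0,0,0.3,0,0,0.9,0.2],[0,0,0.5,0,0,0,0.2],[0,0,0.4,0,0,0,0.2],[0,0,0,0,0,0,0.2],[0,0,0,0,0,0,0.2],[0,0,0,0,0,0,0.2]]]'
python3 - <<'E'
from h import *
from plant import get_image
import cv2,pickle
delta([.5290,-.1508,.3],14.3)
T=pose();print(T[0]["qpos"].round(2));pickle.dump(T,open("T.pkl","wb"))
cv2.imwrite("pics/w6.png",get_image("wrist")[:,:,::-1])
E
```

```text
clock: 14.75
tcp_pos: [0.5248, -0.1396, 0.2958]
ee_rot: [0.001, 0.61, 0.792, 0.0]
wrist_force: [0.6, -0.5, 0.6]
opening: 0.796
grasp_force: 0.0
clock 14.75 tcp [ 0.5248 -0.1396  0.2958] shift now-axes [-0.4   0.04 -0.14] goal-axes [-0.4   0.04 -0.14] turn [0.01 0.   0.06]
[-0.27  0.33  0.57  1.8  -0.2   1.06  0.63]
```

View pics/w6.png

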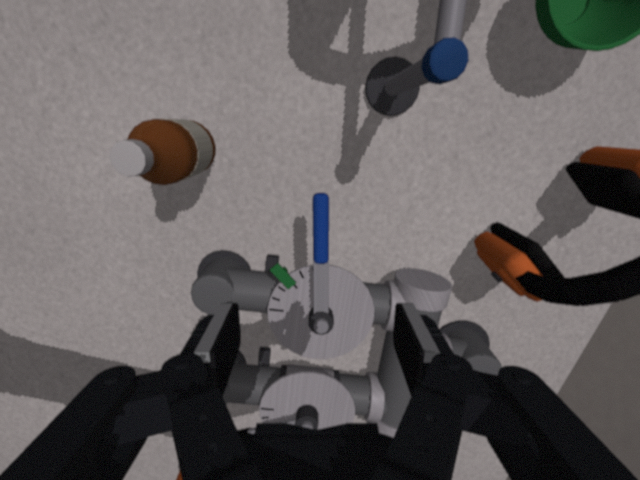

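```bash
cat > m.py <<'E'
from h import *
import cv2
def meas(f,T=None,ax=None):
    im=cv2.imread(f).astype(int);b,g,r=im[...,0],im[...,1],im[...,2]
    def seg(m):
        m[:, 430:]=0
        n,l,st,c=cv2.connectedComponentsWithStats(m.astype(np.uint8));k=1+np.argmax(st[1:,4]);return np.argwhere(l==k)[:,::-1]
    B=seg(((b>1.8*r)&(b>80)).astype(int));G=seg(((g>1.5*r)&(g>1.3*b)&(g>50)).astype(int))
    W=np.array([wr(u,v,.0965,T)[:2] for u,v in B]);m=W.mean(0);e=np.linalg.svd(W-m)[2][0] if 0 else np.linalg.eigh(np.cov(W.T))[1][:,1]
    if e@[-.5,.86]<0:e=-e
    M=np.array([wr(u,v,.08,T)[:2] for u,v in G]);mk=M.mean(0);em=np.linalg.eigh(np.cov(M.T))[1][:,1]
    az=lambda d:np.degrees(np.arctan2(d[1],d[0]))
    print("grip",m.round(4),"az",az(e).round(2),"len",np.ptp((W-m)@e).round(4),"axis from grip",(m-.104*e).round(4));print("mark",mk.round(4),"len",np.ptp((M-mk)@em),"own az",az(em),len(B),len(G))
    for n,a in(("grip",m-.104*e),("disc",ax)):
        if a is not None:
            print(n,"axis",a,"lever az",az(m-a).round(2),"mark az",az(mk-a).round(2),"r",np.hypot(*(mk-a)))
E
python3 - <<'E'
from m import *;import pickle
T=pickle.load(open("T.pkl","rb"))
d=wr(321.5,310.5,.075,T);print("disc",d,"hub",wr(320,322,.105,T),wr(268,310,.075,T)-wr(375,310,.075,T))
meas("pics/w6.png",T,d[:2])
E
```

```text
disc [ 0.56049079 -0.24910262  0.075     ] hub [ 0.55758639 -0.24597261  0.105     ] [-0.11566517 -0.03063516  0.        ]
grip [ 0.5325 -0.1507] az 105.25 len 0.0686 axis from grip [ 0.5599 -0.251 ]
mark [ 0.508  -0.2162] len 0.03013562011156 own az 145.85317599015286 958 296
grip axis [ 0.55987979 -0.25102036] lever az 105.25 mark az 146.12 r 0.06243625187472552
disc axis [ 0.56049079 -0.24910262] lever az 105.86 mark az 147.91 r 0.06190472321804306
```

```bash
python3 -c "
from h import *
delta([.5325,-.1507,.092],15.3)"
```

```text
clock 14.8 tcp [ 0.5248 -0.1395  0.2958] shift now-axes [-0.42  0.15  6.79] goal-axes [-0.43  0.15  6.79] turn [ 0.01  0.   -0.06]
```

```bash
python3 -m crank '[[[-0.42,0.15,0.6,0,0,-0.06,0.3],[0,0,0.9,0,0,0,0.3],[0,0,1,0,0,0,0.3],[0,0,1,0,0,0,0.3],[0,0,1,0,0,0,0.3],[0,0,0.9,0,0,0,0.3],[0,0,0.7,0,0,0,0.3],[0,0,0.4,0,0,0,0.3]]]' 30
python3 -m crank '[[[0,0,0.3,0,0,0,0.3],[0,0,0,0,0,0,0.3],[0,0,0,0,0,0,0.5],[0,0,0,0,0,0,0.7],[0,0,0,0,0,0,1],[0,0,0,0,0,0,1],[0,0,0,0,0,0,1],[0,0,0,0,0,0,1]]]' 30
python3 -c "
from h import *
delta([.5325,-.1507,.092],15.3)"
```

```text
clock: 15.6
tcp_pos: [0.5316, -0.1502, 0.0988]
ee_rot: [-0.001, 0.607, 0.795, -0.0]
wrist_force: [-0.3, 0.1, 0.2]
opening: 0.703
grasp_force: 0.0
clock: 16.4
tcp_pos: [0.5324, -0.1505, 0.0919]
ee_rot: [0.0, 0.607, 0.795, 0.0]
wrist_force: [-0.7, 1.4, 6.0]
opening: 0.181
grasp_force: 31.8
clock 16.4 tcp [ 0.5324 -0.1505  0.0919] shift now-axes [-0.01  0.   -0.  ] goal-axes [-0.01  0.   -0.  ] turn [ 0.01  0.   -0.01]
```

```bash
python3 -m crank '[[[-0.0135,-0.306,0,0,0,-0.633,1],[-0.0135,-0.306,0,0,0,-0.633,1],[-0.0135,-0.306,0,0,0,-0.633,1],[-0.0135,-0.306,0,0,0,-0.633,1],[-0.0135,-0.306,0,0,0,-0.633,1],[-0.0135,-0.306,0,0,0,-0.633,1],[-0.0135,-0.306,0,0,0,-0.633,1],[-0.0135,-0.306,0,0,0,-0.633,1]]]'
python3 -m crank '[[[0,0,0,0,0,0,1],[0,0,0,0,0,0,1],[0,0,0,0,0,0,1],[0,0,0,0,0,0,1],[0,0,0,0,0,0,0.8],[0,0,0,0,0,0,0.7],[0,0,0,0,0,0,0.5],[0,0,0,0,0,0,0.4]]]'
python3 -m crank '[[[0,0,-0.4,0,0,0,0.3],[0,0,-0.8,0,0,0,0.3],[0,0,-0.9,0,0,0,0.3],[0,0,-0.9,0,0,0,0.3],[0,0,-0.9,0,0,0,0.3],[0,0,-0.5,0,0,0,0.3],[0,0,0,0,0,0,0.3],[0,0,0,0,0,0,0.3]]]'
python3 - <<'E'
from m import *
from plant import get_image
T=pose()
cv2.imwrite("pics/w7.png",get_image("wrist")[:,:,::-1])
meas("pics/w7.png",T,np.array([.56,-.2505]))
E
```

```text
clock: 17.2
tcp_pos: [0.4722, -0.1926, 0.0918]
ee_rot: [-0.001, 0.293, 0.956, 0.0]
wrist_force: [-4.3, 0.9, 10.3]
opening: 0.182
grasp_force: 33.5
clock: 18.0
tcp_pos: [0.4736, -0.192, 0.091]
ee_rot: [0.0, 0.294, 0.956, 0.0]
wrist_force: [-0.2, -0.2, -0.0]
opening: 0.599
grasp_force: 0.0
clock: 18.8
tcp_pos: [0.4733, -0.1921, 0.2233]
ee_rot: [0.0, 0.294, 0.956, 0.0]
wrist_force: [0.8, 0.5, -0.3]
opening: 0.699
grasp_force: 0.0Traceback (most recent call last):
  File "<stdin>", line 5, in <module>
  File "m.py", line 8, in meas
    B=seg(((b>1.8*r)&(b>80)).astype(int));G=seg(((g>1.5*r)&(g>1.3*b)&(g>50)).astype(int))
                                            ~~~^^^^^^^^^^^^^^^^^^^^^^^^^^^^^^^^^^^^^^^^^^
  File "m.py", line 7, in seg
    n,l,st,c=cv2.connectedComponentsWithStats(m.astype(np.uint8));k=1+np.argmax(st[1:,4]);return np.argwhere(l==k)[:,::-1]
                                                                      ~~~~~~~~~^^^^^^^^^^
    return _wrapfunc(a, 'argmax', axis=axis, out=out, **kwds)
    return bound(*args, **kwds)
ValueError: attempt to get argmax of an empty sequence
```

View pics/w7.png

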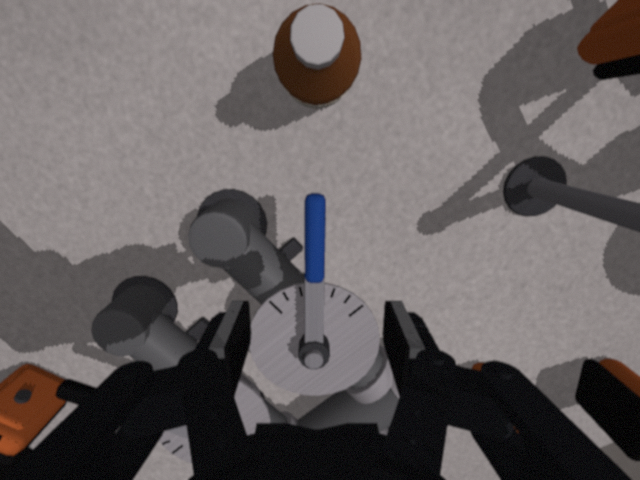

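The lever, grip (315,195)–(315,280), lies fully over the green mark, which is now hidden from above. I'll compare its azimuth with the mark azimuth measured before (145.9–146.1°).

Run:
```python
from h import *
import cv2
im=cv2.imread("pics/w7.png").astype(int);b,g,r=im[...,0],im[...,1],im[...,2]
P=np.argwhere((b>1.8*r)&(b>80))[:,::-1]
W=np.array([wr(u,v,.0965)[:2] for u,v in P]);m=W.mean(0);e=np.linalg.eigh(np.cov(W.T))[1][:,1]
az=lambda d:np.degrees(np.arctan2(d[1],d[0]))
e=e if e[0]<0 else -e
print(m,az(e),"axis",m-.104*e,"len",np.ptp((W-m)@e), "az from ax",az(m-[.56,-.2505]))
print("hub",wr(315,356,.105),"greenish px",np.argwhere((g>r+15)&(g>b+10))[:10])
```

```text
Traceback (most recent call last):
  File "h.py", line 20, in wr
    c=calibration("wrist");H=np.array(c["hand_eye"]);s,x,R=pose() if T is None else T
                                                           ~~~~^^
  File "h.py", line 12, in pose
    s=bot.read_state();q=s["ee_rot"];return s,np.array(s["tcp_pos"]),Ro.from_quat([q[1],q[2],q[3],q[0]])
ValueError: time passes only in moves, steps and waits
```

Run:
```python
from h import *
import cv2
T=(0,np.array([.4733,-.1921,.2233]),Ro.from_quat([.294,.956,0,0]))
im=cv2.imread("pics/w7.png").astype(int);b,g,r=im[...,0],im[...,1],im[...,2]
P=np.argwhere((b>1.8*r)&(b>80))[:,::-1]
W=np.array([wr(u,v,.0965,T)[:2] for u,v in P]);m=W.mean(0);e=np.linalg.eigh(np.cov(W.T))[1][:,1]
az=lambda d:np.degrees(np.arctan2(d[1],d[0]))
e=e if e[0]<0 else -e
print(m,az(e),"axis",m-.104*e,"len",np.ptp((W-m)@e), "az from ax",az(m-[.56,-.2505]))
print("hub",wr(315,356,.105,T),"greenish px",np.argwhere((g>r+15)&(g>b+10))[:10])
```

```text
[ 0.47238489 -0.19222279] 145.18405153450334 axis [ 0.55776788 -0.25160077] len 0.07022824378887366 az from ax 146.37012943893896
hub [ 0.55492791 -0.24806411  0.105     ] greenish px []
```

Run:
```python
import cv2,numpy as np
from plant import bot,get_image
n=cv2.resize(get_image("scene")[140:370,220:520,::-1],None,fx=2.5,fy=2.5,interpolation=cv2.INTER_CUBIC).astype(int)
o=cv2.imread("pics/s5.png").astype(int)
d=np.abs(n-o).max(2)
print("changed fraction, muffs on rail:",(d[270:490,350:500]>50).mean(),"bowl",(d[450:570,240:370]>50).mean())
s=bot.read_state();print(s["clock"],s["wrist_force"])
print(bot.hand_in())
```

```text
changed fraction, muffs on rail: 0.0 bowl 0.0
18.9 [ 0.09695865 -0.30404717  0.09441916]
the job is handed in; nothing more can be done
None
```

The ear defenders hang by their headband on the bare stretch of the rail, and the blue lever is turned over the green set mark, within about 1° by camera, and released; I handed the job in at 18.9 s with the gripper clear.

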